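# Calibrate a sim-racing gear shifter on the repair bench

## Task

Calibrate the sim-racing gear shifter on its test board: with the lever in neutral press the red button right down, then shift fully home into first gear (left slot, forward) and after it fully home into sixth gear (right slot, back), staying a moment in each. Bring the lever back to rest in neutral, in the middle of the cross slot, let go of it and press the red button right down again to store the calibration. Leave the black button unpressed and the mouse, drive, memory stick and screwdriver where they lie.

Things in the scene. Friction and masses are not known exactly. Their poses are not given: they have to be found in the camera images.
- shifter: Sim-racing gear shifter, black housing with aluminium side plates (180 x 106 mm, tops 106 to 118 mm above the bench), bolted to a plywood board (270 x 150 x 18 mm, 75 mm to either side, from 100 mm behind to 170 mm ahead of the origin) that is fixed to the bench. Origin on the bench under the middle of the gate; x forward (away from the driver, to the buttons), y left, z up
- gate (a point): Middle of the steel gate plate's top, 121 mm above the bench. Slots: a neutral cross slot along y (13 mm wide) and three gear slots along x (11 mm wide, 16.7 mm apart). First = left slot forward, second = left back, third = middle forward, fourth = middle back, fifth = right forward, sixth = right back. The 8 mm lever rod changes slots only along the cross slot
- pivot (a point): Point about which the lever swings, inside the housing 42 mm above the bench, below the gate. The lever tilts sideways about the shifter's x axis (joint select) and, in that tilted frame, fore and aft about y (joint shift)
- knob (a point): Centre of the lever's black ball knob, 44 mm across, with a white cap carrying the gear pattern; 165 mm from the pivot, 207 mm above the bench when upright; travels 41 mm forward or back into a gear, 36 mm to either side. Its z runs up the rod. Below the ball a neck (26 mm and less) and the rod; nothing else within 80 mm beneath
- shift (a joint): Lever fore and aft, rad: 0 upright (neutral), +0.25 fully forward (stop), -0.25 fully back. A spring detent holds it in neutral (3 N at the knob to leave it); past about 0.08 it is drawn home into the gear by itself; about 7 N at the knob pulls it out of a gear. At the start it stands in the middle slot: in third, in fourth or in neutral
- select (a joint): Lever sideways, rad: 0 middle slot, +0.22 left end of the cross slot (stop), -0.22 right end; 0.19 to 0.22 in a left gear, -0.19 to -0.22 in a right one. In neutral a spring brings it back to 0 (3.5 N at the knob at full swing); in a gear the slot walls hold it. It moves sideways only while shift is within about 0.03 of 0
- red_button_top (a point): Middle of the top of the red calibration button, a 22 mm round cap, 128 mm above the bench on the deck ahead of the gate, 95 mm forward and 26 mm left of the shifter's origin; pressed straight down 6 mm with 4 N, springs back
- red_button (a joint): Travel of the red button, m: 0 up, 0.006 fully down
- black_button (a joint): Travel of the black mode button (same size, 26 mm right of the middle, 52 mm to the right of the red one), m: 0 up, 0.006 fully down; not to be pressed
- mouse: White computer mouse, 100 x 56 x 32 mm, loose beside the shifter; origin at the middle of its underside
- ssd: Black solid-state drive with a green label, 100 x 70 x 7 mm, lying loose; origin at the middle of its underside
- ram_stick: Red memory stick, 133 x 32 x 6 mm, lying loose; origin at the middle of its underside
- screwdriver: Screwdriver lying loose, handle to its -x; origin at the middle of its length on the bench

How it is judged:
By the outcome, as a careful person would: the job done as asked, in the order asked, and still so for the second after the job is handed in, with the robot touching nothing.
It also fails if it takes over 64 s, if anything falls off the work surface, if the arm or the gripper's body presses on something with over 40 N, if the wrist force passes 120 N, or if a joint passes its speed limit or range.

## Robot

A 6-joint arm with a two-finger parallel gripper is mounted at the origin on the work surface. World frame = base frame: x ahead of the robot, y to its left, z up, the work surface at z = 0. Lengths are in mm, angles in rad, forces in N, time in s.
With the tool pointing down it reaches from about 275 to 850 mm from the base axis. Payload 5.2 kg.
Tool frame: the origin (TCP) lies on the mounting face of the last link; the fingertips stand 173 mm ahead of it and the grasp point (between the pads) lies 155 mm ahead of it; z points along the fingers, y is the line along which they close (so a half turn about z gives the same grasp; the last joint's range is limited). The gripper opens to 85 mm and grips with 20 to 120 N. Pads are 22 mm wide; open, the fingers measure 114 mm over their backs; the gripper's body (76 mm by 85 mm) begins 54 mm behind the grasp point. The pads swing forward as they close: fully open they stand 13 mm farther back than shut.
Start: joints at [-1.36, 0.259, 1.535, -0, 1.348, -0.203], TCP at [221.171, -503.577, 404.71] pointing down, gripper open.
Joint ranges: [-3.14, 3.14], [-0.91, 2.08], [0.19, 2.58], [-1.22, 4.36], [0.22, 2.71], [-3.12, 3.12]. Speed limits (rad/s): [2.57, 2.57, 3.14, 3.14, 3.14, 3.14].

## Interface

Orientations are given as a unit quaternion [x, y, z, w].
In Python, from rig import manip gives the robot as it stands.
- The arm moves only by the tool play_rows, never from a script. Its argument "deltas" is a list of rows, each a list of 7 numbers: the shift along the tool's x, y, z in mm, then the turn, a rotation vector about the tool's x, y, z in degrees, then the closure, from 0 (fully open) to 1 (shut). A call has 1 to 10 rows; each row shifts and turns the commanded pose from where the row before left it, along the tool's axes as they then stand; what a row does not reach is not made up. A row lasts 1/8 s, in which the tool goes at most 62.5 mm and 10.7 degrees, less where a joint would pass 70% of its speed; a pose out of reach is approached as far as the arm can. A call with a gripper value outside its range is refused whole. The fingers move at their own pace and stop on an object; the grip force is fixed at half the most. Time passes only in rows, so rows that do not move let the fingers close. It gives the time, the measured TCP pose, the force, the opening and the grip force at its end, in the units of the state.
- manip.get_obs(): the state, without advancing time (a new reading comes with each control period).
- manip.read_camera(name): name is "scene" or "top"; returns a dict with "img" (480x640x3 uint8, red, green, blue), "intrinsics" (3x3 intrinsics, pixels), "k1" (the pictures are not rectified: a ray, as slopes to the right and down, at radius r is drawn at 1 + k1 r^2 times it, then the intrinsics apply), "R" (3x3) and "t" (3): a world point X has camera coordinates R X + t. Camera axes: x right, y down, z forward; pixel columns grow to the right and rows downward; lengths in mm; the calibration is good to about 2 mm. A picture is of the moment at which its call begins. There is no depth.
- manip.close_job(): hands the job in; it is judged then, once.
Trained networks look in the newest picture that a camera, given by its name, has taken for a name from the list of things; names that differ only in an ending like _2 or _b are one class to them, and where a whole thing is asked for, a point or a joint stands for the part that bears it (a point fixed in the world has none). Each returns a list of dicts, best first, with "conf" (0 to 1); they miss things now and then, are a little off and sometimes report something else, mostly with a low value. They report only what shows in the picture. A call takes as long as a camera call.
- manip.boxes_of(label, camera): "extent" ([centre column, centre row, width, height] in pixels, round what is visible of it).
- manip.cut_out(label, camera): "pixels" (480x640 bool, what is visible of it) and "extent" ([centre column, centre row, width, height] in pixels, round what is visible of it).
The state is a dict: "time": time; "joint_positions": joint angles; "qd": joint speeds; "joint_efforts": joint torques, N m; "position": TCP position; "tcp_rot": TCP orientation; "ft_force": force on the tool from outside, world axes, zero at the start; "torque": the same for the moment, N m; "gripper_width": opening from 0.0 (shut) to 1.0 (fully open); "grip_force": force on a finger pad.
Only numpy, scipy, OpenCV 4.12 (cv2) and the standard library are available. Lean on these libraries where they do the work, as an engineer would, in place of code of your own. Each camera call takes 0.05 s, during which the arm holds its last target. There are 200 camera calls.

## Working session

There is one attempt and no reset: what is moved stays moved. The work goes in short steps, Python scripts to look and compute and a tool call to move; the robot and the scene stay as the last step left them, time stands still between calls to the robot, and variables do not carry over. Pictures are saved under pics/ and viewed, at most 10 in all, crops included, and the job is handed in when it is done.

Besides the shell and the picture viewer there is one more tool, called after "Request:" by a JSON object that holds its "fn" and its "kwargs". play_rows: Moves the arm, as the interface text tells. Its arguments: {"type":"object","properties":{"deltas":{"type":"array"}},"required":["deltas"]}

```bash
mkdir -p pics; cat > h.py <<'E'
import numpy as np, cv2, json
from rig import manip
def cam(n,save=None):
    c=manip.read_camera(n)
    if save: cv2.imwrite(save,c["img"][:,:,::-1])
    return c
def ray(c,uv):
    K=np.array(c["intrinsics"]);d=np.linalg.inv(K)@[uv[0],uv[1],1];d=d[:2]
    s=d.copy()
    for _ in range(20): s=d/(1+c["k1"]*(s@s))
    R=np.array(c["R"]);t=np.array(c["t"])
    return -R.T@t, R.T@np.array([s[0],s[1],1])
def atz(c,uv,z):
    o,d=ray(c,uv);return o+d*(z-o[2])/d[2]
def proj(c,X):
    p=np.array(c["R"])@np.array(X)+np.array(c["t"]);s=p[:2]/p[2];s=s*(1+c["k1"]*(s@s))
    return (np.array(c["intrinsics"])@[s[0],s[1],1])[:2]
def tri(c1,u1,c2,u2):
    (a,d),(b,e)=ray(c1,u1),ray(c2,u2)
    A=np.stack([d,-e],1);l=np.linalg.lstsq(A,b-a,rcond=None)[0]
    p,q=a+l[0]*d,b+l[1]*e
    return (p+q)/2,np.linalg.norm(p-q)
E
python3 - <<'E'
from h import *
np.set_printoptions(precision=1,suppress=True)
c={n:cam(n,f"pics/{n}0.png") for n in("scene","top")}
for n in c:
    print(n,-np.array(c[n]["R"]).T@np.array(c[n]["t"]),c[n]["k1"])
    for l in("shifter","knob","gate","red_button_top","red_button","black_button","mouse","ssd","ram_stick","screwdriver"):
        print(n,l,[(round(b["conf"],2),np.array(b["extent"])) for b in manip.boxes_of(l,n)[:3]])
print(manip.get_obs())
E
```

```text
scene [1049.1  256.5 1047.6] -0.11914825151916948
scene shifter [(0.81, array([301.1, 279.9, 122.3, 132.7])), (0.63, array([307.4, 236.1,  21.2,  38. ]))]
scene knob [(0.94, array([305.2, 231.8,  22.5,  32.6]))]
scene gate [(0.72, array([300. , 282.4, 120.2, 127.9]))]
scene red_button_top [(0.56, array([294.5, 282.4,   7.6,  13. ]))]
scene red_button [(0.55, array([295.5, 282.6,   6.7,  10.4]))]
scene black_button [(0.67, array([273.5, 270.1,  11.8,  10. ])), (0.67, array([306.9, 231.2,  23.2,  33.5]))]
scene mouse [(0.62, array([479.4, 305.9,  40. ,  48.6]))]
scene ssd [(0.93, array([185.1, 216.8,  48.1,  35.8])), (0.7, array([300.4, 278.8, 122.1, 128.3]))]
scene ram_stick [(0.86, array([439.8, 371.2,  41.5,  58.5]))]
scene screwdriver [(0.92, array([242. , 180.8,  24.2,  60.7]))]
top [ 428.6   15.8 1353.6] -0.00807107278160456
top shifter [(0.73, array([334.5, 218.8,  67.6, 121.1]))]
top knob [(0.78, array([336.3, 221.9,  20.6,  16.5]))]
top gate [(0.82, array([332.5, 222.9,  72. , 118. ]))]
top red_button_top []
top red_button []
top black_button [(0.46, array([461.6, 309.8,  24.9,  57. ]))]
top mouse [(0.89, array([171.4, 274.2,  30.4,  45.8]))]
top ssd [(0.59, array([477.2, 227.6,  42. ,  43.9])), (0.35, array([186.6, 203.4,  19.5,  55.9]))]
top ram_stick [(0.94, array([187.1, 202.2,  18.3,  53.4]))]
top screwdriver [(0.68, array([458.6, 297.2,  34.1,  85.1]))]
{'time': 1.1, 'joint_positions': array([-1.4,  0.3,  1.5,  0. ,  1.3, -0.2]), 'qd': array([-0., -0., -0., -0.,  0., -0.]), 'joint_efforts': array([  0. , -44.6, -29.1,  -0. ,   0. ,  -0. ]), 'position': array([ 221.2, -503.6,  404.7]), 'tcp_rot': array([1. , 0.2, 0. , 0. ]), 'ft_force': array([ 0.2, -0.4,  0.2]), 'torque': array([ 0., -0.,  0.]), 'grip_force': 0.0, 'gripper_width': 0.9960038797951961}
```

View pics/scene0.png

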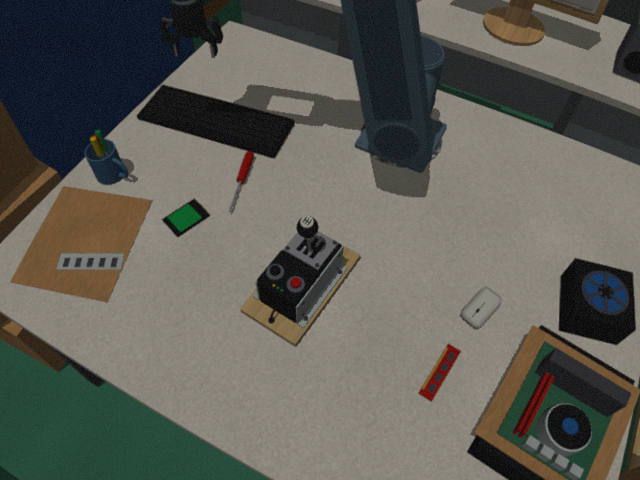

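View pics/top0.png

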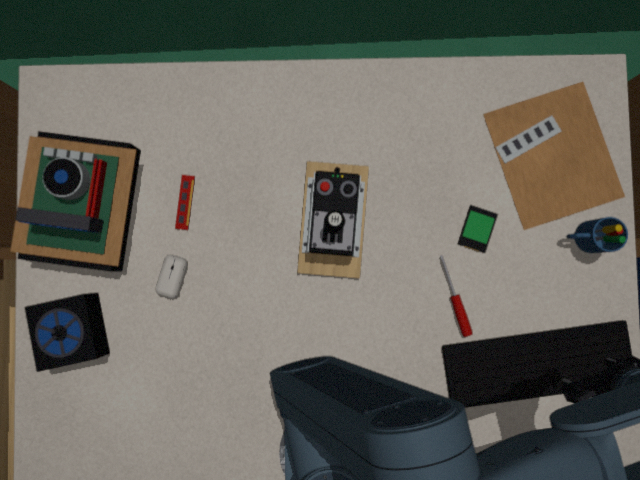

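The scene picture shows the knob at about (306,226) and the red button at (296,282). In the top picture the knob is at (335,219), the red button at (325,187), and the board corners are near (306,162), (368,165), (361,278) and (298,274).

```bash
python3 - <<'E'
from h import *
np.set_printoptions(precision=1,suppress=True)
c={n:cam(n) for n in("scene","top")}
t,s=c["top"],c["scene"]
for n,k in c.items():
    hsv=cv2.cvtColor(k["img"],cv2.COLOR_RGB2HSV)
    m=((hsv[:,:,0]<8)|(hsv[:,:,0]>172))&(hsv[:,:,1]>130)&(hsv[:,:,2]>90)
    u0,v0=(325,187) if n=="top" else (296,282)
    w=np.zeros_like(m);w[v0-12:v0+13,u0-12:u0+13]=1
    v,u=np.nonzero(m&w);k["red"]=np.array([u.mean(),v.mean()]);print(n,"red",k["red"],len(u))
    for x in manip.cut_out("knob",n)[:1]:
        print("knob",x["extent"])
        k["kn"]=np.array(x["extent"])[:2]
    k["cap"]=None
    g=cv2.resize(k["img"][(150 if n=="top" else 205):(290 if n=="top" else 350),(270 if n=="top" else 230):(400 if n=="top" else 370)],None,fx=4,fy=4,interpolation=cv2.INTER_CUBIC)
    cv2.imwrite(f"pics/{n}z.png",g[:,:,::-1])
r,e=tri(t,t["red"],s,s["red"]);print("red tri",r,e,"top@128",atz(t,t["red"],128),"scene@128",atz(s,s["red"],128))
k,e=tri(t,t["kn"],s,s["kn"]);print("knob tri",k,e)
P=np.array([atz(t,q,18)[:2] for q in((306,162),(368,165),(361.5,278),(298,274))]);print(P)
L=np.array([[170,75],[170,-75],[-100,-75],[-100,75]])
A=L-L.mean(0);B=P-P.mean(0)
th=np.arctan2((A[:,0]*B[:,1]-A[:,1]*B[:,0]).sum(),(A*B).sum());R=np.array([[np.cos(th),-np.sin(th)],[np.sin(th),np.cos(th)]])
o=P.mean(0)-R@L.mean(0);print("yaw",th,"o",o,"red pred",o+R@[95,26])
for sh in(-.25,0,.25):
    K=np.r_[o+R@[165*np.sin(sh),0],42+165*np.cos(sh)];print(sh,K,proj(t,K),proj(s,K))
E
```

```text
scene red [295.1 281.3] 66
top red [324.5 185.9] 70
knob [334.0, 220.9, 23.6, 24.8]
red tri [613.2  -1.4 134.8] 0.31269822717613915 top@128 [614.3  -1.6 128. ] scene@128 [609.9  -3.1 128. ]Traceback (most recent call last):
  File "<stdin>", line 18, in <module>
KeyError: 'kn'
```

View pics/topz.png

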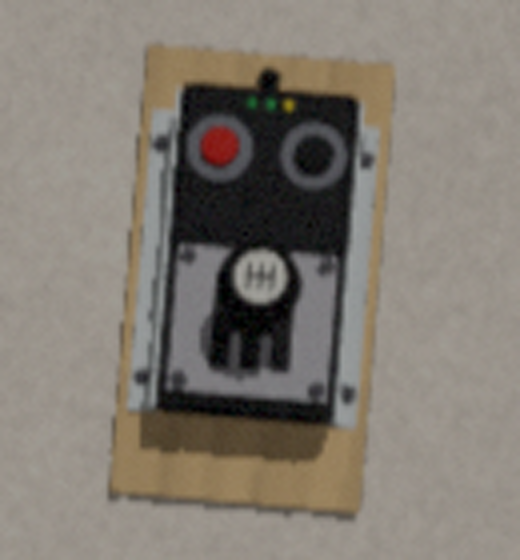

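View pics/scenez.png

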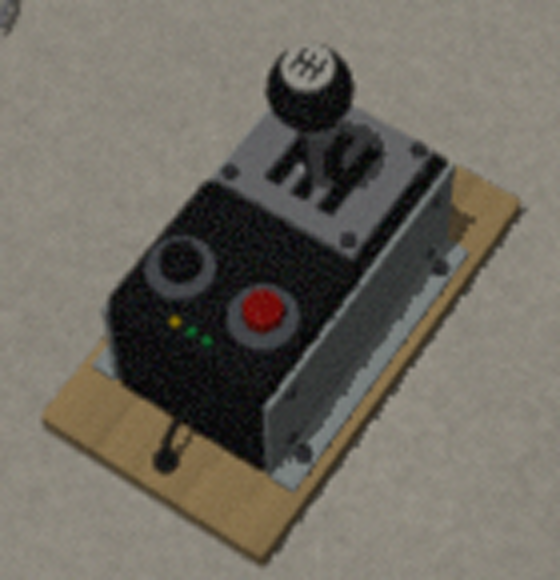

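The top crop shows the ball centre at (334.7,221.2) and the gate screws' mean at (333,231). In the scene crop the ball is at (307.5,227). I still need to work out which gear the lever is in.

```bash
python3 - <<'E'
from h import *
np.set_printoptions(precision=2,suppress=True)
c={n:cam(n) for n in("scene","top")}
t,s=c["top"],c["scene"]
Z=lambda l:[np.array([270+x/4,150+y/4]) for x,y in l]
P=np.array([atz(t,q,18)[:2] for q in Z([(148,46),(393,64),(356,516),(112,497)])])
L=np.array([[170,75],[170,-75],[-100,-75],[-100,75]])
A=L-L.mean(0);B=P-P.mean(0);print(P)
th=np.arctan2((A[:,0]*B[:,1]-A[:,1]*B[:,0]).sum(),(A*B).sum());R=np.array([[np.cos(th),-np.sin(th)],[np.sin(th),np.cos(th)]])
o=P.mean(0)-R@L.mean(0);print("top yaw",th,"o",o,"red pred",o+R@[95,26], "gate by screws",atz(t,Z([(252,324)])[0],121))
red=atz(t,(324.5,185.9),128)[:2]; black=atz(t,Z([(314,154)])[0],128)[:2]
print("red",red,"black",black,"o from red",red-R@[95,26],"o from black",black-R@[95,-26],"yaw",np.arctan2(*(red-black)[::-1])-np.pi/2)
Zs=lambda l:[np.array([230+x/4,205+y/4]) for x,y in l]
Ps=[atz(s,q,18)[:2] for q in Zs([(262,562),(43,420),(522,205)])];print("scene corners L-front,R-front,L-back",np.array(Ps))
r2=atz(s,(295.1,281.3),128)[:2];print("scene o from red",r2-R@[95,26])
k,e=tri(t,(334.7,221.2),s,(307.5,227));print("knob",k,e)
for sh in(-.25,0,.25):
    K=np.r_[o+R@[165*np.sin(sh),0],42+165*np.cos(sh)];print(sh,K,proj(t,K),proj(s,K))
E
```

```text
[[ 690.74   37.71]
 [ 677.02 -108.9 ]
 [ 407.34  -80.6 ]
 [ 421.18   63.72]]
top yaw -0.09902546796216517 o [514.24 -18.56] red pred [611.35  -2.08] gate by screws [515.2  -18.45 121.  ]
red [614.31  -1.58] black [607.56 -54.13] o from red [517.2  -18.06] o from black [515.59 -18.86] yaw -0.12773806545744937
scene corners L-front,R-front,L-back [[ 693.17   41.37]
 [ 677.37 -104.85]
 [ 426.2    68.96]]
scene o from red [512.9  -19.63]
knob [528.83 -19.15 207.47] 1.6667577492769148
-0.25 [473.62 -14.52 201.87] [332.53 248.48] [321.78 209.95]
0 [514.24 -18.56 207.  ] [334.17 228.5 ] [310.78 221.95]
0.25 [554.86 -22.59 201.87] [335.67 208.97] [299.32 237.43]
```

```bash
cat >> h.py <<'E'
from scipy.spatial.transform import Rotation as Ro
YAW=-0.10
def go(target,yaw=YAW):
    """total tool-frame shift (current tool axes) & remaining turn to a tool-down pose with tool x at yaw"""
    o=manip.get_obs();Rc=Ro.from_quat(o["tcp_rot"])
    Rt=Ro.from_euler("z",yaw)*Ro.from_euler("x",np.pi)
    print("pos",o["position"].round(1),"f",o["ft_force"].round(1),"w",round(o["gripper_width"],3),"t",o["time"])
    print("shift now-axes",Rc.inv().apply(np.array(target)-o["position"]).round(1),"in final axes",Rt.inv().apply(np.array(target)-o["position"]).round(1),"turn",np.degrees((Rc.inv()*Rt).as_rotvec()).round(2))
E
python3 - <<'E'
from h import *
np.set_printoptions(precision=2,suppress=True)
print(Ro.from_quat(manip.get_obs()["tcp_rot"]).as_matrix())
go([400,-250,430]);go([400,-250,430],YAW-np.pi)
c={n:cam(n) for n in("scene","top")};cap={}
for n,(u0,v0) in(("top",(335,219)),("scene",(307,222))):
    g=c[n]["img"].astype(int).sum(2)/3;w=np.zeros(g.shape,bool);w[v0-9:v0+10,u0-9:u0+10]=1
    # dark ball box + white cap
    nlab,l,st,ce=cv2.connectedComponentsWithStats(((g>130)&w).astype(np.uint8)); print(n,st[1:],ce[1:])
for p in((511+5,-18.6,121),): print(proj(c["scene"],p),proj(c["top"],p))
print("screw ctr scene",atz(c["scene"],(230+325/4,205+161/4),121))
E
```

```text
[[ 0.92  0.4   0.  ]
 [ 0.4  -0.92  0.  ]
 [ 0.   -0.   -1.  ]]
pos [ 221.2 -503.6  404.7] f [-0.4  0.3  0.4] w 1.0 t 1.4
shift now-axes [ 265.7 -160.3  -25.3] in final axes [ 152.6 -270.2  -25.3] turn [-0.   -0.   29.44]
pos [ 221.2 -503.6  404.7] f [-0.4  0.3  0.4] w 1.0 t 1.4
shift now-axes [ 265.7 -160.3  -25.3] in final axes [-152.6  270.2  -25.3] turn [   0.     -0.   -150.56]
top [[329 213  12  12  80]] [[334.52 218.56]]
scene [[299 213  18  14 105]
 [298 216   2   2   3]] [[307.57 218.05]
 [298.33 216.67]]
[310.03 245.93] [333.06 230.64]
screw ctr scene [513.24 -17.12 121.  ]
```

Request:
{"fn": "play_rows", "kwargs": {"deltas": [[0, 0, -10, 0, 0, 9.8, 0], [0, 0, -10, 0, 0, 9.8, 0], [0, 0, -5, 0, 0, 9.84, 0], [20, -40, 0, 0, 0, 0, 0], [25, -45, 0, 0, 0, 0, 0], [25, -45, 0, 0, 0, 0, 0], [25, -45, 0, 0, 0, 0, 0], [25, -45, 0, 0, 0, 0, 0], [20, -35, 0, 0, 0, 0, 0], [12, -15, 0, 0, 0, 0, 0]]}}

```text
time: 2.75
position: [400.2, -248.1, 430.0]
tcp_rot: [0.999, -0.049, 0.0, -0.0]
ft_force: [1.0, -0.4, 0.0]
gripper_width: 1.003
grip_force: 0.0
```

```bash
python3 - <<'E'
from h import *
np.set_printoptions(precision=2,suppress=True)
t=cam("top","pics/top1.png");s=cam("scene")
go([516,-18.6,430]);print(manip.get_obs()["joint_positions"])
g=s["img"][195:285,260:355];g=cv2.resize(g,None,fx=5,fy=5,interpolation=cv2.INTER_CUBIC)
h=t["img"][180:270,290:385];h=cv2.resize(h,None,fx=5,fy=5,interpolation=cv2.INTER_CUBIC)
o=np.array([515,-18.5]);R=np.array([[np.cos(.1),np.sin(.1)],[-np.sin(.1),np.cos(.1)]])
for im,c,u0,v0 in((g,s,260,195),(h,t,290,180)):
    for sh,col in((0,(0,255,0)),(.09,(255,0,255)),(.25,(0,255,255))):
        for r in(79,165,187):
            p=proj(c,np.r_[o+R@[r*np.sin(sh),0],42+r*np.cos(sh)])
            cv2.circle(im,tuple(int(round(5*(a-b+.5))) for a,b in zip(p,(u0,v0))),4,col,-1)
cv2.imwrite("pics/ov1.png",np.vstack([g,h])[:, :, ::-1][:600] if 0 else np.hstack([g,h])[:,:800,::-1])
E
```

```text
pos [ 400.3 -248.6  429.9] f [-0.6  0.5 -0.5] w 1.002 t 2.85
shift now-axes [  92.9 -240.1   -0. ] in final axes [  92.2 -240.4   -0.1] turn [-0.01 -0.04  0.17]
[-0.79  0.1   1.67  0.    1.37  0.87]
```

View pics/ov1.png

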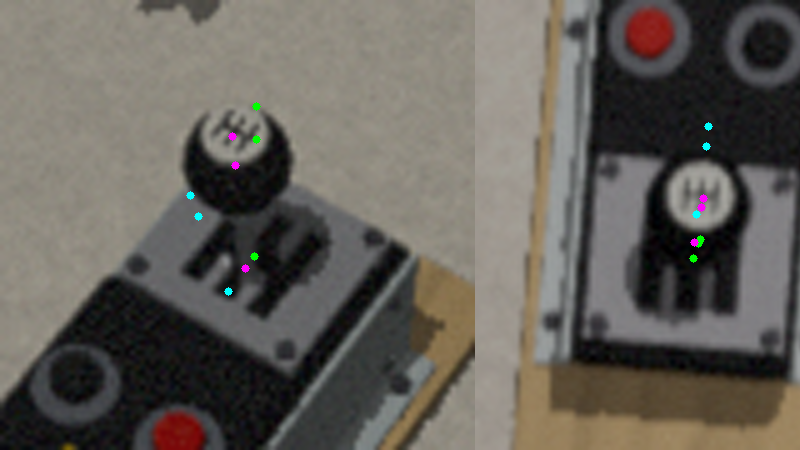

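The overlay shows the ball at (237,158) in the scene crop and (700,205) in the top crop. That is about 14 mm ahead of neutral, so the lever leans forward by roughly 0.09. The gate centre agrees with the model. I'll grip the knob where it stands.

Request:
{"fn": "play_rows", "kwargs": {"deltas": [[10, -25, 0, 0, 0, 0, 0], [18, -40, 0, 0, 0, 0, 0], [18, -40, 0, 0, 0, 0, 0], [18, -40, 0, 0, 0, 0, 0], [18, -40, 0, 0, 0, 0, 0], [15.5, -35, 0, 0, 0, 0, 0], [8, -20, 5, 0, 0, 0, 0], [0, 0, 20, 0, 0, 0, 0], [0, 0, 20, 0, 0, 0, 0], [0, 0, 0, 0, 0, 0, 0]]}}

```text
time: 4.1
position: [527.8, -22.6, 383.2]
tcp_rot: [0.999, -0.05, -0.002, -0.0]
ft_force: [-0.4, -0.1, -1.0]
gripper_width: 0.999
grip_force: 0.0
```

```bash
python3 - <<'E'
from h import *
go([528.5,-20,356])
s=cam("scene");g=cv2.resize(s["img"][150:290,230:380],None,fx=4,fy=4,interpolation=cv2.INTER_CUBIC)
cv2.imwrite("pics/s2.png",g[:,:,::-1])
E
```

```text
pos [527.8 -22.6 383.2] f [-0.4 -0.1 -1. ] w 0.999 t 4.1
shift now-axes [ 0.5 -2.6 27.2] in final axes [ 0.4 -2.6 27.2] turn [-0.01  0.21 -0.04]
```

View pics/s2.png

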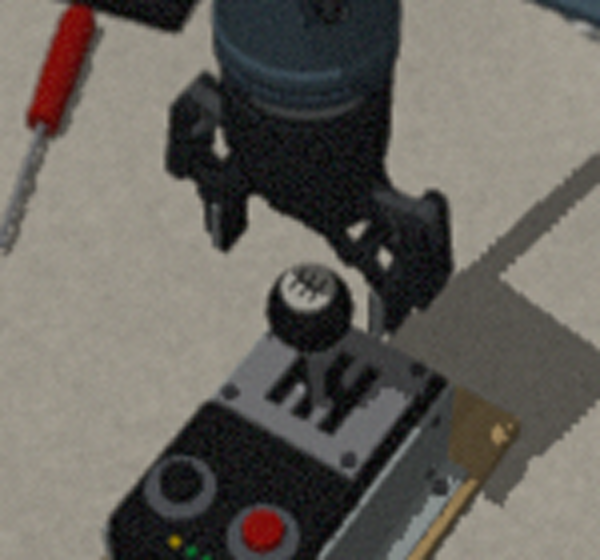

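The knob at (310,308) in this crop sits between the fingers, and the rod leans into the front middle slot. Next I lower and close on it.

Request:
{"fn": "play_rows", "kwargs": {"deltas": [[0.5, -2.6, 12, 0, 0, 0, 0], [0, 0, 12, 0, 0, 0, 0], [0, 0, 3, 0, 0, 0, 0], [0, 0, 0, 0, 0, 0, 0.3], [0, 0, 0, 0, 0, 0, 0.5], [0, 0, 0, 0, 0, 0, 0.6], [0, 0, 0, 0, 0, 0, 0.7], [0, 0, 0, 0, 0, 0, 0.7], [0, 0, 0, 0, 0, 0, 0.7]]}}

```text
time: 5.28
position: [529.3, -19.4, 358.4]
tcp_rot: [0.999, -0.05, 0.001, 0.0]
ft_force: [0.6, -0.6, 5.0]
gripper_width: 0.485
grip_force: 60.6
```

```bash
python3 - <<'E'
from h import *
go([514.5,-18.6,356])
s=cam("scene");g=cv2.resize(s["img"][150:290,230:380],None,fx=4,fy=4,interpolation=cv2.INTER_CUBIC)
cv2.imwrite("pics/s3.png",g[:,:,::-1])
E
```

```text
pos [529.3 -19.4 358.4] f [ 0.6 -0.6  5. ] w 0.485 t 5.275
shift now-axes [-14.9   0.7   2.4] in final axes [-14.9   0.7   2.4] turn [ 0.02 -0.09  0.  ]
```

View pics/s3.png

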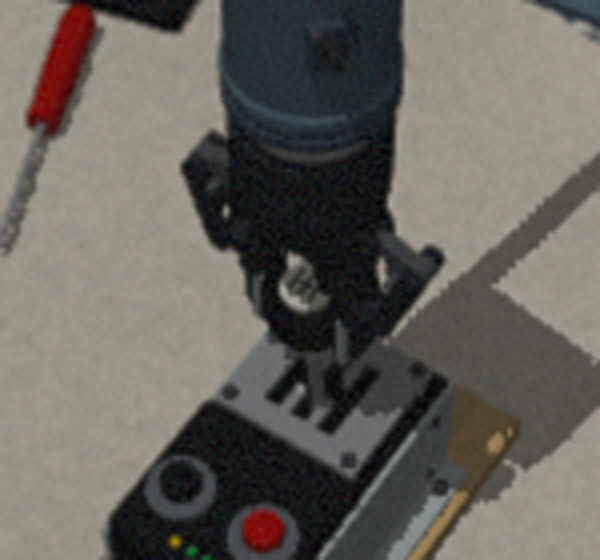

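The grip holds the knob, with the cap showing at (303,290) between the pads. Next I pull it back to neutral and watch the force.

Request:
{"fn": "play_rows", "kwargs": {"deltas": [[-3, 0, 0, 0, 0, 0, 0.7], [-3, 0, 0, 0, 0, 0, 0.7], [0, 0, 0, 0, 0, 0, 0.7]]}}

```text
time: 5.7
position: [523.5, -18.8, 358.7]
tcp_rot: [0.999, -0.05, 0.001, 0.0]
ft_force: [-0.2, 0.2, 7.8]
gripper_width: 0.487
grip_force: 60.8
```

Request:
{"fn": "play_rows", "kwargs": {"deltas": [[-3, 0, 0, 0, 0, 0, 0.7], [-3, 0, 0, 0, 0, 0, 0.7], [0, 0, 0, 0, 0, 0, 0.7]]}}

```text
time: 6.08
position: [517.7, -18.2, 359.0]
tcp_rot: [0.999, -0.05, 0.002, 0.0]
ft_force: [1.6, -0.4, 7.3]
gripper_width: 0.488
grip_force: 60.9
```

Request:
{"fn": "play_rows", "kwargs": {"deltas": [[-2, 0, 0, 0, 0, 0, 0.7], [0, 0, 0, 0, 0, 0, 0.7]]}}

```text
time: 6.32
position: [515.8, -18.0, 359.0]
tcp_rot: [0.999, -0.05, 0.002, 0.0]
ft_force: [2.0, -0.7, 7.5]
gripper_width: 0.49
grip_force: 60.9
```

Request:
{"fn": "play_rows", "kwargs": {"deltas": [[0, 0, 0, 0, 0, 0, 0.4], [0, 0, 0, 0, 0, 0, 0], [0, 0, 0, 0, 0, 0, 0], [0, 0, 0, 0, 0, 0, 0], [0, 0, -15, 0, 0, 0, 0], [0, 0, -25, 0, 0, 0, 0], [0, 0, -20, 0, 0, 0, 0], [0, 0, 0, 0, 0, 0, 0]]}}

```text
time: 7.32
position: [515.6, -18.0, 420.2]
tcp_rot: [0.999, -0.05, 0.002, 0.001]
ft_force: [0.4, -0.2, -0.1]
gripper_width: 0.999
grip_force: 0.0
```

```bash
python3 - <<'E'
from h import *
go([514.5,-18.6,356])
s=cam("scene");g=s["img"].astype(int).mean(2)
w=np.zeros(g.shape,bool);w[211:232,299:320]=1
m=(g>120)&w
v,u=np.nonzero(m);print(u.mean(),v.mean(),len(u))
g=cv2.resize(s["img"][150:290,230:380],None,fx=4,fy=4,interpolation=cv2.INTER_CUBIC)
o=np.array([515,-18.5])
for sh,col in((0,(0,255,0)),(.09,(255,0,255))):
    R=np.array([[np.cos(.1),np.sin(.1)],[-np.sin(.1),np.cos(.1)]])
    for r in(79,165):
        p=proj(s,np.r_[o+R@[r*np.sin(sh),0],42+r*np.cos(sh)]);cv2.circle(g,tuple(int(round(4*(a-b+.5))) for a,b in zip(p,(230,150))),3,col,-1)
cv2.imwrite("pics/s4.png",g[:,:,::-1])
E
```

```text
pos [515.6 -18.  420.2] f [ 0.4 -0.2 -0.1] w 0.999 t 7.325
shift now-axes [-1.3  0.6 64.2] in final axes [-1.   0.7 64.2] turn [ 0.04 -0.28 -0.  ]
307.2741935483871 216.2258064516129 124
```

View pics/s4.png

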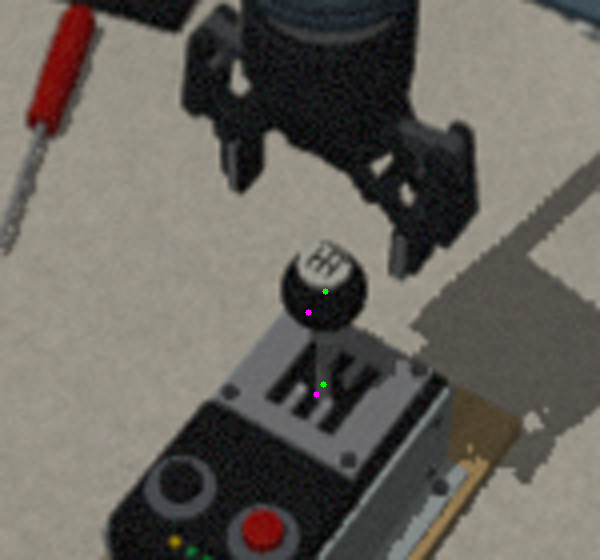

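The lever now stands upright in neutral: the ball at (325,288) matches the green prediction. Now the red button.

Request:
{"fn": "play_rows", "kwargs": {"deltas": [[10, -2.5, 0, 0, -0.28, 0, 0.5], [28, -8, 0, 0, 0, 0, 1], [30, -8, 0, 0, 0, 0, 1], [26.5, -7, 0, 0, 0, 0, 1], [0, 0, 30, 0, 0, 0, 1], [0, 0, 40, 0, 0, 0, 1], [0, 0, 30, 0, 0, 0, 1], [0, 0, 10, 0, 0, 0, 1], [0, 0, 3, 0, 0, 0, 1], [0, 0, 0, 0, 0, 0, 1]]}}

```text
time: 8.62
position: [611.6, -1.9, 305.3]
tcp_rot: [0.999, -0.05, -0.002, -0.0]
ft_force: [-0.0, -0.2, 0.5]
gripper_width: -0.002
grip_force: 0.5
```

```bash
python3 - <<'E'
from h import *
go([612,-2,302])
s=cam("scene");g=cv2.resize(s["img"][190:310,230:380],None,fx=4,fy=4,interpolation=cv2.INTER_CUBIC)
cv2.imwrite("pics/s5.png",g[:,:,::-1])
E
```

```text
pos [611.6  -1.9 305.3] f [-0.  -0.2  0.5] w -0.002 t 8.625
shift now-axes [0.4 0.  3.3] in final axes [0.4 0.  3.3] turn [0.01 0.19 0.  ]
```

View pics/s5.png

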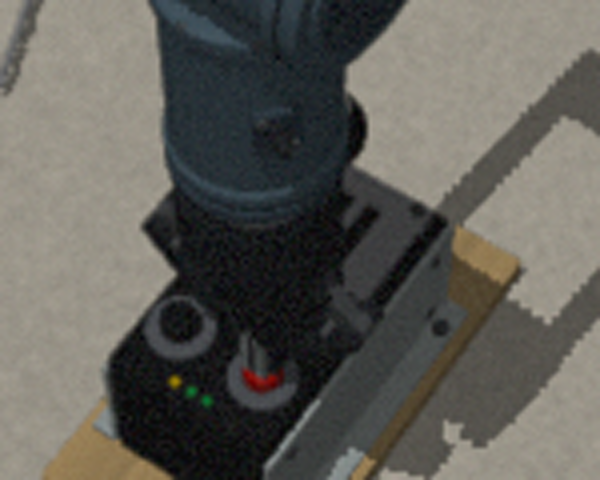

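The closed fingertips at (257,365) stand over the red button at (262,375), so I press in small steps.

Request:
{"fn": "play_rows", "kwargs": {"deltas": [[2, 0, 3, 0, 0, 0, 1], [0, 0, 2, 0, 0, 0, 1], [0, 0, 2, 0, 0, 0, 1], [0, 0, 1, 0, 0, 0, 1], [0, 0, 0, 0, 0, 0, 1]]}}

```text
time: 9.3
position: [613.5, -2.1, 299.2]
tcp_rot: [0.999, -0.05, -0.001, 0.0]
ft_force: [-4.2, 1.0, 16.3]
gripper_width: -0.005
grip_force: 8.0
```

Request:
{"fn": "play_rows", "kwargs": {"deltas": [[0, 0, 1, 0, 0, 0, 1], [0, 0, 1, 0, 0, 0, 1], [0, 0, 0, 0, 0, 0, 1]]}}

```text
time: 9.68
position: [613.4, -2.1, 299.0]
tcp_rot: [0.999, -0.05, -0.0, 0.0]
ft_force: [-8.4, 1.5, 26.1]
gripper_width: -0.005
grip_force: 12.9
```

Request:
{"fn": "play_rows", "kwargs": {"deltas": [[0, 0, 1, 0, 0, 0, 1], [0, 0, 0, 0, 0, 0, 1]]}}

```text
time: 9.93
position: [613.3, -2.1, 298.9]
tcp_rot: [0.999, -0.05, 0.0, 0.0]
ft_force: [-9.9, 1.0, 30.8]
gripper_width: 0.005
grip_force: 15.4
```

It stops at 299 mm. I'll back off step by step to see whether the full 6 mm of travel was made.

Request:
{"fn": "play_rows", "kwargs": {"deltas": [[0, 0, -3, 0, 0, 0, 1], [0, 0, 0, 0, 0, 0, 1]]}}

```text
time: 10.18
position: [613.5, -2.1, 299.3]
tcp_rot: [0.999, -0.05, -0.0, 0.0]
ft_force: [-3.5, 0.6, 15.6]
gripper_width: 0.001
grip_force: 7.7
```

Request:
{"fn": "play_rows", "kwargs": {"deltas": [[0, 0, -1, 0, 0, 0, 1], [0, 0, 0, 0, 0, 0, 1]]}}

```text
time: 10.42
position: [613.5, -2.2, 299.4]
tcp_rot: [0.999, -0.05, -0.001, 0.0]
ft_force: [-2.8, 0.5, 11.1]
gripper_width: -0.0
grip_force: 5.4
```

Request:
{"fn": "play_rows", "kwargs": {"deltas": [[0, 0, -1, 0, 0, 0, 1], [0, 0, 0, 0, 0, 0, 1]]}}

```text
time: 10.68
position: [613.6, -2.2, 299.4]
tcp_rot: [0.999, -0.05, -0.001, 0.0]
ft_force: [0.4, 0.6, 8.2]
gripper_width: 0.002
grip_force: 3.7
```

Request:
{"fn": "play_rows", "kwargs": {"deltas": [[0, 0, -1, 0, 0, 0, 1], [0, 0, 0, 0, 0, 0, 1]]}}

```text
time: 10.92
position: [613.7, -2.2, 299.7]
tcp_rot: [0.999, -0.05, -0.001, -0.0]
ft_force: [2.4, 0.5, 3.4]
gripper_width: 0.002
grip_force: 1.8
```

Request:
{"fn": "play_rows", "kwargs": {"deltas": [[0, 0, -1, 0, 0, 0, 1], [0, 0, 0, 0, 0, 0, 1]]}}

```text
time: 11.18
position: [613.4, -2.2, 300.5]
tcp_rot: [0.999, -0.05, -0.002, -0.0]
ft_force: [3.2, -0.2, 3.4]
gripper_width: 0.005
grip_force: 1.7
```

Request:
{"fn": "play_rows", "kwargs": {"deltas": [[0, 0, -1, 0, 0, 0, 1], [0, 0, 0, 0, 0, 0, 1]]}}

```text
time: 11.42
position: [613.1, -2.1, 301.3]
tcp_rot: [0.999, -0.05, -0.002, -0.0]
ft_force: [1.9, -0.1, 3.1]
gripper_width: 0.001
grip_force: 1.5
```

At 299.3 there is a hard stop with the soft spring above it, and contact began at about 305, so the press was full. Now back to the knob.

Request:
{"fn": "play_rows", "kwargs": {"deltas": [[0, 0, -15, 0, 0, 0, 1], [0, 0, -40, 0, 0, 0, 1], [0, 0, -45, 0, 0, 0, 1], [0, 0, -20, 0, 0, 0, 1], [-25, 7, 0, 0, 0, 0, 0.5], [-30, 8, 0, 0, 0, 0, 0], [-28, 8, 0, 0, 0, 0, 0], [-13, 3, 0, 0, 0, 0, 0], [0, 0, 0, 0, 0, 0, 0], [0, 0, 0, 0, 0, 0, 0]]}}

```text
time: 12.68
position: [516.3, -18.4, 421.9]
tcp_rot: [0.999, -0.05, -0.002, -0.0]
ft_force: [0.1, 0.2, 0.8]
gripper_width: 1.001
grip_force: 0.0
```

```bash
python3 - <<'E'
from h import *
go([515,-18.5,355])
s=cam("scene");g=s["img"].astype(int).mean(2)
w=np.zeros(g.shape,bool);w[211:232,299:320]=1
v,u=np.nonzero((g>120)&w);print(u.mean(),v.mean(),len(u))
E
```

```text
pos [516.3 -18.4 421.9] f [0.1 0.2 0.8] w 1.001 t 12.675
shift now-axes [-1.   0.2 66.9] in final axes [-1.3  0.2 66.9] turn [-0.01  0.25  0.  ]
307.232 216.296 125
```

Request:
{"fn": "play_rows", "kwargs": {"deltas": [[-1.3, 0.2, 20, 0, 0.25, 0, 0], [0, 0, 30, 0, 0, 0, 0], [0, 0, 20, 0, 0, 0, 0], [0, 0, 0, 0, 0, 0, 0.3], [0, 0, 0, 0, 0, 0, 0.5], [0, 0, 0, 0, 0, 0, 0.6], [0, 0, 0, 0, 0, 0, 0.7], [0, 0, 0, 0, 0, 0, 0.7]]}}

```text
time: 13.72
position: [514.6, -18.6, 353.0]
tcp_rot: [0.999, -0.05, 0.001, 0.0]
ft_force: [-0.1, 0.2, 5.3]
gripper_width: 0.488
grip_force: 60.6
```

Request:
{"fn": "play_rows", "kwargs": {"deltas": [[0, -16.3, 0.4, -3, 0, 0, 0.7], [0, -16.3, 0.4, -3, 0, 0, 0.7], [0, 0, 0, 0, 0, 0, 0.7]]}}

```text
time: 14.1
position: [517.8, 14.6, 351.3]
tcp_rot: [0.997, -0.049, -0.001, 0.053]
ft_force: [-0.6, -0.5, 7.3]
gripper_width: 0.491
grip_force: 60.9
```

Request:
{"fn": "play_rows", "kwargs": {"deltas": [[0, -16.3, 0.4, -3, 0, 0, 0.7], [0, -14.3, 0.4, -2.7, 0, 0, 0.7], [0, 0, 0, 0, 0, 0, 0.7], [0, 0, 0, 0, 0, 0, 0.7]]}}

```text
time: 14.6
position: [520.9, 44.0, 346.8]
tcp_rot: [0.994, -0.049, -0.004, 0.102]
ft_force: [-0.0, -0.7, 8.2]
gripper_width: 0.488
grip_force: 61.1
```

```bash
cat >> h.py <<'E'
def lever(o2=(515,-18.5),G=150):
    o=manip.get_obs();R=Ro.from_quat(o["tcp_rot"]).as_matrix();k=o["position"]+R@[0,0,G]
    S=Ro.from_euler("z",YAW).as_matrix();d=S.T@(k-np.r_[o2,42.])
    print("knob rel pivot",d.round(1),"r",np.linalg.norm(d).round(1),"select",np.arctan2(d[1],d[2]).round(3),"shift",np.arcsin(d[0]/np.linalg.norm(d)).round(3),"toolz tilt",(S.T@R[:,2]).round(3),"F",(S.T@o["ft_force"]).round(1),"t",o["time"])
E
python3 -c "
from h import *
lever()"
```

```text
knob rel pivot [  0.   32.3 157.9] r 161.2 select 0.202 shift 0.0 toolz tilt [ 0.003 -0.203 -0.979] F [ 0.  -0.7  8.2] t 14.6
```

Request:
{"fn": "play_rows", "kwargs": {"deltas": [[5, 0, 0, 0, 0, 0, 0.7], [5, 0, 0.5, 0, 0, 0, 0.7], [0, 0, 0, 0, 0, 0, 0.7]]}}

```text
time: 14.98
position: [530.4, 42.8, 346.5]
tcp_rot: [0.994, -0.05, -0.005, 0.102]
ft_force: [-1.6, 0.4, 10.2]
gripper_width: 0.488
grip_force: 61.3
```

Request:
{"fn": "play_rows", "kwargs": {"deltas": [[5, 0, 0.7, 0, 0, 0, 0.7], [5, 0, 0.7, 0, 0, 0, 0.7], [0, 0, 0, 0, 0, 0, 0.7]]}}

```text
time: 15.35
position: [541.1, 41.6, 345.3]
tcp_rot: [0.994, -0.05, -0.003, 0.102]
ft_force: [1.5, 2.0, 8.5]
gripper_width: 0.489
grip_force: 61.5
```

```bash
python3 -c "
from h import *
lever()"
```

```text
knob rel pivot [ 20.5  32.1 156.4] r 160.9 select 0.202 shift 0.128 toolz tilt [ 0.003 -0.202 -0.979] F [1.3 2.1 8.5] t 15.35
```

Passed the detent (force changed sign); continue home.

Request:
{"fn": "play_rows", "kwargs": {"deltas": [[5, 0, 1, 0, 0, 0, 0.7], [5, 0, 1, 0, 0, 0, 0.7], [5, 0, 1.2, 0, 0, 0, 0.7], [3, 0, 0.8, 0, 0, 0, 0.7], [0, 0, 0, 0, 0, 0, 0.7]]}}

```text
time: 15.98
position: [559.0, 39.0, 341.2]
tcp_rot: [0.994, -0.05, -0.003, 0.101]
ft_force: [1.9, 0.8, 6.9]
gripper_width: 0.492
grip_force: 62.3
```

Request:
{"fn": "play_rows", "kwargs": {"deltas": [[2, 0, 0.5, 0, 0, 0, 0.7], [2, 0, 0, 0, 0, 0, 0.7], [0, 0, 0, 0, 0, 0, 0.7]]}}

```text
time: 16.35
position: [562.3, 38.6, 340.4]
tcp_rot: [0.994, -0.05, -0.004, 0.101]
ft_force: [-0.6, 2.6, 7.4]
gripper_width: 0.489
grip_force: 62.4
```

```bash
python3 -c "
from h import *
lever()"
```

```text
knob rel pivot [ 41.5  31.2 151.5] r 160.2 select 0.203 shift 0.262 toolz tilt [ 0.001 -0.202 -0.979] F [-0.9  2.5  7.4] t 16.35
```

Request:
{"fn": "play_rows", "kwargs": {"deltas": [[2, 0, 0, 0, 0, 0, 0.7], [2, 0, 0, 0, 0, 0, 0.7], [0, 0, 0, 0, 0, 0, 0.7]]}}

```text
time: 16.73
position: [565.5, 38.2, 339.6]
tcp_rot: [0.994, -0.05, -0.006, 0.102]
ft_force: [-3.4, 1.4, 6.4]
gripper_width: 0.49
grip_force: 62.4
```

```bash
python3 -c "
from h import *
lever()"
```

```text
knob rel pivot [ 44.2  31.  150.7] r 160.1 select 0.203 shift 0.28 toolz tilt [-0.002 -0.202 -0.979] F [-3.5  1.1  6.4] t 16.725
```

Request:
{"fn": "play_rows", "kwargs": {"deltas": [[2, 0, 0, 0, 0, 0, 0.7], [2, 0, 0, 0, 0, 0, 0.7], [0, 0, 0, 0, 0, 0, 0.7]]}}

```text
time: 17.1
position: [568.6, 37.8, 338.9]
tcp_rot: [0.994, -0.05, -0.008, 0.102]
ft_force: [-5.8, 1.5, 5.6]
gripper_width: 0.487
grip_force: 62.4
```

Request:
{"fn": "play_rows", "kwargs": {"deltas": [[0, 0, 0, 0, 0, 0, 0.7], [0, 0, 0, 0, 0, 0, 0.7], [0, 0, 0, 0, 0, 0, 0.7], [0, 0, 0, 0, 0, 0, 0.7], [0, 0, 0, 0, 0, 0, 0.7]]}}

```text
time: 17.73
position: [568.5, 37.8, 338.9]
tcp_rot: [0.994, -0.05, -0.008, 0.102]
ft_force: [-5.7, 0.1, 4.6]
gripper_width: 0.488
grip_force: 62.4
```

```bash
python3 -c "
from h import *
lever()"
```

```text
knob rel pivot [ 46.8  30.9 150. ] r 160.1 select 0.204 shift 0.297 toolz tilt [-0.006 -0.203 -0.979] F [-5.7 -0.5  4.6] t 17.725
```

```bash
cat >> h.py <<'E'
def capcheck(cases):
    s=cam("scene");S=Ro.from_euler("z",YAW).as_matrix()
    for a,b in cases:
        P=[proj(s,np.r_[515,-18.5,42]+S@(r*np.array([np.sin(a),np.cos(a)*np.sin(b),np.cos(a)*np.cos(b)]))) for r in(165,184)]
        print(a,b,"ball",P[0].round(1),"cap",P[1].round(1))
    u0,v0=P[1].round().astype(int);hsv=cv2.cvtColor(s["img"],cv2.COLOR_RGB2HSV);v=s["img"].astype(int).min(2)
    m=(v>115);w=m[v0-8:v0+9,u0-8:u0+9]
    print("white bits\n","\n".join("".join("#" if x else "." for x in r) for r in w),"\norigin",u0-8,v0-8)
    print([(round(x["conf"],2),np.round(x["extent"],1)) for x in manip.boxes_of("knob","scene")[:2]])
E
python3 -c "
from h import *
capcheck([(.2,.205),(.25,.205)])"
```

```text
0.2 0.205 ball [315.3 243.1] cap [316.  240.2]
0.25 0.205 ball [312.9 246.4] cap [313.3 243.9]
white bits
 .................
.................
.................
.................
.................
.................
.................
.................
....#............
#####.#..........
####.##..........
.######..........
.######..........
...#####.........
.....##..........
.................
................. 
origin 305 236
[(0.51, array([309.1, 247.4,  20.5,  20.5]))]
```

The cap at about (308,247) agrees with fully home in first gear, which was held for over a second. Now back to the cross slot.

Request:
{"fn": "play_rows", "kwargs": {"deltas": [[-6, 0, -1, 0, 0, 0, 0.7], [-6, 0, -1.4, 0, 0, 0, 0.7], [-6, 0, -1.3, 0, 0, 0, 0.7], [-6, 0, -1.2, 0, 0, 0, 0.7], [-6, 0, -1, 0, 0, 0, 0.7], [-6, 0, -0.6, 0, 0, 0, 0.7], [-6, 0, -0.4, 0, 0, 0, 0.7], [-6, 0, 0, 0, 0, 0, 0.7], [0, 0, 0, 0, 0, 0, 0.7]]}}

```text
time: 18.95
position: [526.8, 42.9, 346.9]
tcp_rot: [0.994, -0.049, 0.003, 0.102]
ft_force: [23.2, -6.4, -12.7]
gripper_width: 0.486
grip_force: 62.5
```

```bash
python3 -c "
from h import *
lever();capcheck([(0,0.205)])"
```

```text
knob rel pivot [  7.9  31.8 158. ] r 161.4 select 0.199 shift 0.049 toolz tilt [ 0.015 -0.203 -0.979] F [ 23.7  -4.  -12.7] t 18.95
0 0.205 ball [324.7 230.9] cap [326.6 226.4]
white bits
 .................
.................
.................
#................
##...............
####.............
######...........
#######..........
########.........
...######........
##...#####.......
####..####.......
#####..###.......
#.###...##.......
..####...#.......
.##..#...#.......
....##...#....... 
origin 319 218
[(0.7, array([318.1, 239.2,  25.9,  28.2]))]
```

Request:
{"fn": "play_rows", "kwargs": {"deltas": [[-2, 0, 1, 0, 0, 0, 0.7], [0, 0, 0, 0, 0, 0, 0.7], [0, 0, 0, 0, 0, 0, 0.7]]}}

```text
time: 19.42
position: [525.6, 42.8, 346.9]
tcp_rot: [0.994, -0.05, 0.004, 0.102]
ft_force: [22.8, -5.5, -8.9]
gripper_width: 0.491
grip_force: 62.8
```

```bash
python3 - <<'E'
from h import *
lever();s=cam("scene");g=cv2.resize(s["img"][190:310,250:370],None,fx=5,fy=5,interpolation=cv2.INTER_CUBIC)
cv2.imwrite("pics/s6.png",g[:,:,::-1])
E
```

```text
knob rel pivot [  7.1  31.7 158. ] r 161.3 select 0.198 shift 0.044 toolz tilt [ 0.018 -0.203 -0.979] F [23.3 -3.2 -8.9] t 19.425
```

View pics/s6.png

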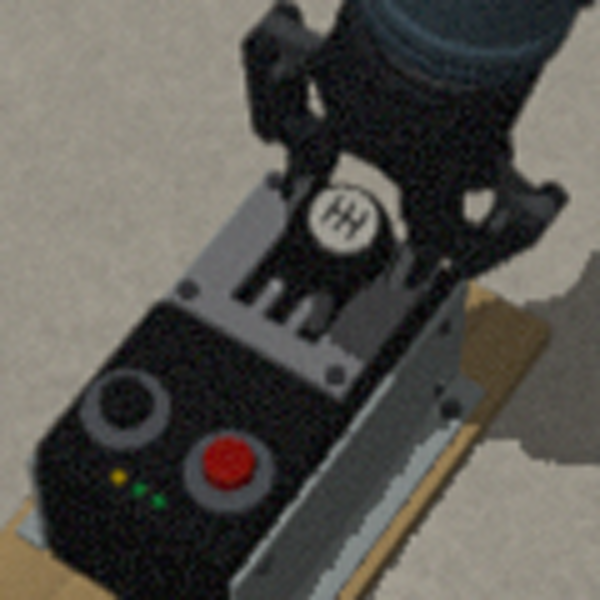

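The picture shows the ball at (343,235) and the rod at (318,315) in the left front slot, so the lever is still partly forward, and the pads stand behind the ball's centre. I'll quantify that.

```bash
python3 - <<'E'
from h import *
s=cam("scene");S=Ro.from_euler("z",YAW).as_matrix()
for a in(0,.05,.1,.15,.2,.25):
    b=.205
    print(a,[((proj(s,np.r_[515,-18.5,42]+S@(r*np.array([np.sin(a),np.cos(a)*np.sin(b),np.cos(a)*np.cos(b)])))-[250,190]+.5)*5).round(0) for r in(84,165,186)])
k=manip.get_obs();R=Ro.from_quat(k["tcp_rot"]).as_matrix()
for G in(140,150,160,170):
    print(G,[((proj(s,k["position"]+R@[0,y,G])-[250,190]+.5)*5).round(0) for y in(-22,0,22)])
E
```

```text
0 [array([338., 295.]), array([376., 207.]), array([387., 182.])]
0.05 [array([332., 302.]), array([365., 222.]), array([374., 199.])]
0.1 [array([326., 309.]), array([353., 237.]), array([360., 216.])]
0.15 [array([321., 317.]), array([341., 252.]), array([347., 234.])]
0.2 [array([315., 325.]), array([329., 268.]), array([333., 252.])]
0.25 [array([309., 332.]), array([317., 284.]), array([319., 271.])]
140 [array([413., 242.]), array([367., 210.]), array([322., 179.])]
150 [array([407., 254.]), array([362., 222.]), array([317., 191.])]
160 [array([402., 265.]), array([357., 234.]), array([312., 203.])]
170 [array([396., 276.]), array([352., 245.]), array([308., 215.])]
```

```bash
python3 - <<'E'
from h import *
o=manip.get_obs();S=Ro.from_euler("z",YAW).as_matrix()
print("torque",(S.T@o["torque"]).round(2),o["torque"].round(2))
E
```

```text
torque [ 0.17 -3.54  0.85] [-0.18 -3.54  0.85]
```

Request:
{"fn": "play_rows", "kwargs": {"deltas": [[0, 0, 0, 0, 0, 0, 0.45], [0, 0, 0, 0, 0, 0, 0.3], [0, 0, 0, 0, 0, 0, 0], [0, 0, 0, 0, 0, 0, 0], [0, 0, 0, 0, 0, 0, 0], [0, 0, 0, 0, 0, 0, 0]]}}

```text
time: 20.27
position: [520.4, 43.9, 344.9]
tcp_rot: [0.994, -0.05, -0.005, 0.102]
ft_force: [0.2, -0.6, 0.3]
gripper_width: 1.0
grip_force: 0.0
```

```bash
cat >> h.py <<'E'
def where():
    """estimate lever (shift, select) by matching cap blob in the scene picture"""
    s=cam("scene");S=Ro.from_euler("z",YAW).as_matrix()
    b=manip.boxes_of("knob","scene")[:2];print([(round(x["conf"],2),np.round(x["extent"],1)) for x in b])
    m=(s["img"].astype(int).min(2)>105).astype(np.uint8)
    n,l,st,ce=cv2.connectedComponentsWithStats(m,connectivity=4)
    for i in range(1,n):
        if 60<st[i,4]<230 and 270<ce[i,0]<350 and 195<ce[i,1]<270 and st[i,2]<20: print("cap",ce[i].round(1),st[i])
    for sel in(-.205,0,.205):
        print(sel,[(a,[proj(s,np.r_[515,-18.5,42]+S@(r*np.array([np.sin(a),np.cos(a)*np.sin(sel),np.cos(a)*np.cos(sel)]))).round(1).tolist() for r in(165,185)]) for a in(-.25,-.12,0,.12,.25)])
E
python3 -c "
from h import *
lever();where()"
```

```text
knob rel pivot [ -1.   32.2 156. ] r 159.3 select 0.204 shift -0.006 toolz tilt [-0.001 -0.203 -0.979] F [ 0.3 -0.6  0.3] t 20.275
[(0.84, array([310.7, 243.8,  20. ,  21.4])), (0.58, array([296. , 283.8,   8.4,  10.7]))]
cap [311.9 242. ] [306 236  13  13 110]
-0.205 [(-0.25, [[308.4, 204.2], [308.2, 196.1]]), (-0.12, [[302.4, 209.6], [301.4, 202.1]]), (0, [[296.8, 215.7], [295.0, 209.0]]), (0.12, [[291.4, 222.7], [288.8, 216.8]]), (0.25, [[285.7, 231.1], [282.3, 226.4]])]
0 [(-0.25, [[321.7, 210.2], [323.2, 202.9]]), (-0.12, [[316.0, 216.0], [316.9, 209.3]]), (0, [[310.6, 222.2], [310.7, 216.3]]), (0.12, [[305.1, 229.3], [304.4, 224.3]]), (0.25, [[299.1, 237.7], [297.6, 233.9]])]
0.205 [(-0.25, [[335.0, 218.4], [338.5, 212.1]]), (-0.12, [[329.9, 224.5], [332.6, 218.9]]), (0, [[324.7, 230.9], [326.7, 226.2]]), (0.12, [[319.1, 238.0], [320.4, 234.3]]), (0.25, [[312.9, 246.4], [313.3, 243.8]])]
```

Request:
{"fn": "play_rows", "kwargs": {"deltas": [[19.3, 0, 0.4, 0, -3.5, 0, 0], [19, 0, 0.4, 0, -3.5, 0, 0], [19, 0, 0.4, 0, -3.5, 0, 0], [19, 0, 0.4, 0, -3.5, 0, 0], [0, 0, 0, 0, 0, 0, 0]]}}

```text
time: 21.0
position: [596.5, 34.2, 335.3]
tcp_rot: [0.985, -0.062, -0.127, 0.095]
ft_force: [-0.3, 0.9, -0.5]
gripper_width: 0.999
grip_force: 0.0
```

```bash
python3 -c "
from h import *
lever()"
```

```text
knob rel pivot [ 39.3  31.1 150.9] r 159.0 select 0.203 shift 0.25 toolz tilt [-0.243 -0.197 -0.95 ] F [-0.3  0.8 -0.5] t 21.0
```

Request:
{"fn": "play_rows", "kwargs": {"deltas": [[0, 0, 0, 0, 0, 0, 0.3], [0, 0, 0, 0, 0, 0, 0.5], [0, 0, 0, 0, 0, 0, 0.6], [0, 0, 0, 0, 0, 0, 0.7], [0, 0, 0, 0, 0, 0, 0.7]]}}

```text
time: 21.62
position: [595.6, 34.6, 337.3]
tcp_rot: [0.986, -0.062, -0.126, 0.095]
ft_force: [0.6, 0.8, 5.2]
gripper_width: 0.492
grip_force: 60.5
```

Request:
{"fn": "play_rows", "kwargs": {"deltas": [[-9.5, 0, 0.2, 0, 1.75, 0, 0.7], [-9.5, 0, 0.2, 0, 1.75, 0, 0.7], [0, 0, 0, 0, 0, 0, 0.7]]}}

```text
time: 22.0
position: [577.5, 37.2, 341.2]
tcp_rot: [0.989, -0.059, -0.095, 0.097]
ft_force: [5.1, -0.5, 3.3]
gripper_width: 0.49
grip_force: 61.3
```

```bash
python3 -c "
from h import *
lever();where()" | head -3
```

```text
knob rel pivot [ 29.7  31.7 154.7] r 160.6 select 0.202 shift 0.186 toolz tilt [-0.179 -0.2   -0.963] F [5.1 0.  3.3] t 22.0
[(0.33, array([313.5, 248.7,  22.4,  23. ]))]
-0.205 [(-0.25, [[308.4, 204.2], [308.2, 196.1]]), (-0.12, [[302.4, 209.6], [301.4, 202.1]]), (0, [[296.8, 215.7], [295.0, 209.0]]), (0.12, [[291.4, 222.7], [288.8, 216.8]]), (0.25, [[285.7, 231.1], [282.3, 226.4]])]
```

Request:
{"fn": "play_rows", "kwargs": {"deltas": [[-9.5, 0, 0.2, 0, 1.75, 0, 0.7], [-9.5, 0, 0.2, 0, 1.75, 0, 0.7], [0, 0, 0, 0, 0, 0, 0.7]]}}

```text
time: 22.48
position: [560.1, 39.4, 343.9]
tcp_rot: [0.992, -0.056, -0.063, 0.099]
ft_force: [10.3, -1.4, 0.8]
gripper_width: 0.493
grip_force: 61.4
```

Request:
{"fn": "play_rows", "kwargs": {"deltas": [[-9.5, 0, 0.2, 0, 1.75, 0, 0.7], [-9.5, 0, 0.2, 0, 1.75, 0, 0.7], [0, 0, 0, 0, 0, 0, 0.7]]}}

```text
time: 22.85
position: [542.5, 41.2, 345.7]
tcp_rot: [0.993, -0.053, -0.031, 0.1]
ft_force: [15.5, -4.0, -3.6]
gripper_width: 0.488
grip_force: 61.5
```

```bash
python3 -c "
from h import *
lever();where()" | head -3
```

```text
knob rel pivot [ 13.7  31.8 157. ] r 160.8 select 0.2 shift 0.085 toolz tilt [-0.051 -0.203 -0.978] F [15.9 -2.4 -3.6] t 22.85
[(0.75, array([315.9, 241.2,  20.2,  30.7]))]
-0.205 [(-0.25, [[308.4, 204.2], [308.2, 196.1]]), (-0.12, [[302.4, 209.6], [301.4, 202.1]]), (0, [[296.8, 215.7], [295.0, 209.0]]), (0.12, [[291.4, 222.7], [288.8, 216.8]]), (0.25, [[285.7, 231.1], [282.3, 226.4]])]
```

Request:
{"fn": "play_rows", "kwargs": {"deltas": [[-9.5, 0, 0.2, 0, 1.75, 0, 0.7], [-9.5, 0, 0.2, 0, 1.75, 0, 0.7], [0, 0, 0, 0, 0, 0, 0.7]]}}

```text
time: 23.32
position: [525.0, 43.0, 346.4]
tcp_rot: [0.994, -0.05, 0.002, 0.102]
ft_force: [22.2, -5.6, -7.1]
gripper_width: 0.484
grip_force: 61.8
```

```bash
python3 -c "
from h import *
lever();where()" | head -3
```

```text
knob rel pivot [  5.8  31.8 157.6] r 160.8 select 0.199 shift 0.036 toolz tilt [ 0.014 -0.203 -0.979] F [22.6 -3.3 -7.1] t 23.325
[(0.82, array([317.1, 242. ,  21.2,  31. ]))]
cap [324.2 226.8] [317 221  14  17  72]
```

Request:
{"fn": "play_rows", "kwargs": {"deltas": [[-4, 0, 0, 0, 0, 0, 0.7], [0, 0, 0, 0, 0, 0, 0.7]]}}

```text
time: 23.68
position: [516.9, 44.0, 345.8]
tcp_rot: [0.993, -0.05, -0.006, 0.102]
ft_force: [-0.6, -1.3, 7.7]
gripper_width: 0.487
grip_force: 68.6
```

Request:
{"fn": "play_rows", "kwargs": {"deltas": [[-4, 0, 0, 0, 0, 0, 0.7], [0, 0, 0, 0, 0, 0, 0.7]]}}

```text
time: 23.92
position: [513.7, 44.3, 345.9]
tcp_rot: [0.994, -0.05, -0.004, 0.102]
ft_force: [3.7, -2.8, 3.8]
gripper_width: 0.49
grip_force: 68.4
```

```bash
python3 -c "
from h import *
lever();where()" | head -3
```

```text
knob rel pivot [ -7.3  31.9 157. ] r 160.4 select 0.2 shift -0.046 toolz tilt [ 0.002 -0.203 -0.979] F [ 4.  -2.4  3.8] t 23.925
[(0.81, array([324.2, 235.2,  18.5,  34.1]))]
-0.205 [(-0.25, [[308.4, 204.2], [308.2, 196.1]]), (-0.12, [[302.4, 209.6], [301.4, 202.1]]), (0, [[296.8, 215.7], [295.0, 209.0]]), (0.12, [[291.4, 222.7], [288.8, 216.8]]), (0.25, [[285.7, 231.1], [282.3, 226.4]])]
```

It popped out of gear. I'll centre it along x, then swing to the right.

Request:
{"fn": "play_rows", "kwargs": {"deltas": [[5, 0, 0, 0, 0, 0, 0.7], [0, 0, 0, 0, 0, 0, 0.7]]}}

```text
time: 24.28
position: [518.2, 44.0, 345.8]
tcp_rot: [0.994, -0.05, -0.005, 0.102]
ft_force: [1.9, -0.7, 8.8]
gripper_width: 0.489
grip_force: 68.7
```

Request:
{"fn": "play_rows", "kwargs": {"deltas": [[0, 16.3, 0.4, 3, 0, 0, 0.7], [0, 16.3, 0.4, 3, 0, 0, 0.7], [0, 16.3, 0.4, 3, 0, 0, 0.7], [0, 14.3, 0.4, 2.7, 0, 0, 0.7], [0, 0, 0, 0, 0, 0, 0.7]]}}

```text
time: 24.9
position: [511.6, -19.3, 351.9]
tcp_rot: [0.999, -0.051, -0.0, -0.001]
ft_force: [1.2, -0.6, 5.8]
gripper_width: 0.488
grip_force: 68.5
```

```bash
python3 -c "
from h import *
lever();where()" | sed -n '1,3p;5p'
```

```text
knob rel pivot [ -3.4  -0.9 159.9] r 160.0 select -0.006 shift -0.021 toolz tilt [-0.001  0.001 -1.   ] F [ 1.2 -0.5  5.8] t 24.9
[(0.7, array([310.5, 228.4,  18. ,  29.9])), (0.19, array([183.4, 220.8,  48.7,  38.2]))]
-0.205 [(-0.25, [[308.4, 204.2], [308.2, 196.1]]), (-0.12, [[302.4, 209.6], [301.4, 202.1]]), (0, [[296.8, 215.7], [295.0, 209.0]]), (0.12, [[291.4, 222.7], [288.8, 216.8]]), (0.25, [[285.7, 231.1], [282.3, 226.4]])]
0.205 [(-0.25, [[335.0, 218.4], [338.5, 212.1]]), (-0.12, [[329.9, 224.5], [332.6, 218.9]]), (0, [[324.7, 230.9], [326.7, 226.2]]), (0.12, [[319.1, 238.0], [320.4, 234.3]]), (0.25, [[312.9, 246.4], [313.3, 243.8]])]
```

Request:
{"fn": "play_rows", "kwargs": {"deltas": [[2, 16.3, 0.4, 3, 0, 0, 0.7], [1, 16.3, 0.4, 3, 0, 0, 0.7], [0, 16.3, 0.4, 3, 0, 0, 0.7], [0, 14.8, 0.4, 2.8, 0, 0, 0.7], [0, 0, 0, 0, 0, 0, 0.7], [0, 0, 0, 0, 0, 0, 0.7]]}}

```text
time: 25.75
position: [507.9, -81.7, 345.1]
tcp_rot: [0.993, -0.05, 0.004, -0.103]
ft_force: [0.2, -0.8, 6.2]
gripper_width: 0.489
grip_force: 68.5
```

```bash
python3 -c "
from h import *
lever();where()" | sed -n '1,3p'
```

```text
knob rel pivot [ -1.1 -32.7 156.3] r 159.7 select -0.206 shift -0.007 toolz tilt [-0.002  0.206 -0.979] F [ 0.3 -0.8  6.2] t 25.75
[(0.73, array([296.5, 225.1,  17.7,  37.9])), (0.37, array([296.2, 280.9,  10.2,  12.5]))]
-0.205 [(-0.25, [[308.4, 204.2], [308.2, 196.1]]), (-0.12, [[302.4, 209.6], [301.4, 202.1]]), (0, [[296.8, 215.7], [295.0, 209.0]]), (0.12, [[291.4, 222.7], [288.8, 216.8]]), (0.25, [[285.7, 231.1], [282.3, 226.4]])]
```

Request:
{"fn": "play_rows", "kwargs": {"deltas": [[-9.5, 0, 0.2, 0, 1.75, 0, 0.7], [-9.5, 0, 0.2, 0, 1.75, 0, 0.7], [-9.5, 0, 0.2, 0, 1.75, 0, 0.7], [0, 0, 0, 0, 0, 0, 0.7]]}}

```text
time: 26.35
position: [478.3, -77.9, 343.5]
tcp_rot: [0.992, -0.054, 0.049, -0.101]
ft_force: [-2.8, -0.8, 6.3]
gripper_width: 0.486
grip_force: 68.5
```

Request:
{"fn": "play_rows", "kwargs": {"deltas": [[-9.5, 0, 0.2, 0, 1.75, 0, 0.7], [-9.5, 0, 0.2, 0, 1.75, 0, 0.7], [-9.5, 0, 0.2, 0, 1.75, 0, 0.7], [-9.5, 0, 0.2, 0, 1.75, 0, 0.7], [-9.5, 0, 0.2, 0, 1.75, 0, 0.7], [0, 0, 0, 0, 0, 0, 0.7]]}}

```text
time: 27.1
position: [432.0, -71.5, 335.2]
tcp_rot: [0.985, -0.062, 0.125, -0.096]
ft_force: [-1.0, 0.3, 3.5]
gripper_width: 0.491
grip_force: 68.3
```

```bash
python3 -c "
from h import *
lever();where()" | sed -n '1,3p'
```

```text
knob rel pivot [-41.2 -31.2 150.7] r 159.3 select -0.204 shift -0.262 toolz tilt [ 0.241  0.199 -0.95 ] F [-1.1  0.2  3.5] t 27.1
[(0.75, array([307. , 215.9,  15.7,  48.7]))]
-0.205 [(-0.25, [[308.4, 204.2], [308.2, 196.1]]), (-0.12, [[302.4, 209.6], [301.4, 202.1]]), (0, [[296.8, 215.7], [295.0, 209.0]]), (0.12, [[291.4, 222.7], [288.8, 216.8]]), (0.25, [[285.7, 231.1], [282.3, 226.4]])]
```

Request:
{"fn": "play_rows", "kwargs": {"deltas": [[-3, 0, 0, 0, 0, 0, 0.7], [-3, 0, 0, 0, 0, 0, 0.7], [0, 0, 0, 0, 0, 0, 0.7]]}}

```text
time: 27.58
position: [428.0, -71.1, 334.2]
tcp_rot: [0.985, -0.062, 0.126, -0.096]
ft_force: [5.6, 1.2, -1.0]
gripper_width: 0.486
grip_force: 68.0
```

Request:
{"fn": "play_rows", "kwargs": {"deltas": [[-2, 0, 0, 0, 0, 0, 0.7], [0, 0, 0, 0, 0, 0, 0.7], [0, 0, 0, 0, 0, 0, 0.7], [0, 0, 0, 0, 0, 0, 0.7], [0, 0, 0, 0, 0, 0, 0.7], [0, 0, 0, 0, 0, 0, 0.7], [0, 0, 0, 0, 0, 0, 0.7]]}}

```text
time: 28.45
position: [426.5, -71.0, 333.8]
tcp_rot: [0.985, -0.062, 0.127, -0.096]
ft_force: [6.4, 1.0, -2.5]
gripper_width: 0.488
grip_force: 67.8
```

```bash
python3 -c "
from h import *
lever();where()" | sed -n '1,3p'
```

```text
knob rel pivot [-46.5 -31.2 149.4] r 159.5 select -0.206 shift -0.296 toolz tilt [ 0.243  0.199 -0.95 ] F [ 6.3  1.6 -2.5] t 28.45
[(0.67, array([306.6, 212.6,  15.8,  45.1])), (0.51, array([275.1, 270.4,  10.6,  12.9]))]
-0.205 [(-0.25, [[308.4, 204.2], [308.2, 196.1]]), (-0.12, [[302.4, 209.6], [301.4, 202.1]]), (0, [[296.8, 215.7], [295.0, 209.0]]), (0.12, [[291.4, 222.7], [288.8, 216.8]]), (0.25, [[285.7, 231.1], [282.3, 226.4]])]
```

Request:
{"fn": "play_rows", "kwargs": {"deltas": [[8, 0, 0, 0, 0, 0, 0.7], [9.5, 0, 0.2, 0, -1.75, 0, 0.7], [9.5, 0, 0.2, 0, -1.75, 0, 0.7], [9.5, 0, 0.2, 0, -1.75, 0, 0.7], [9.5, 0, 0.2, 0, -1.75, 0, 0.7], [9.5, 0, 0.2, 0, -1.75, 0, 0.7], [9.5, 0, 0.2, 0, -1.75, 0, 0.7], [9.5, 0, 0.2, 0, -1.75, 0, 0.7], [6, 0, 0.2, 0, -1.75, 0, 0.7], [0, 0, 0, 0, 0, 0, 0.7]]}}

```text
time: 29.8
position: [506.4, -81.3, 345.1]
tcp_rot: [0.993, -0.05, 0.005, -0.102]
ft_force: [0.1, -0.1, 8.5]
gripper_width: 0.486
grip_force: 68.6
```

```bash
python3 -c "
from h import *
lever();where()" | sed -n '1,3p'
```

```text
knob rel pivot [ -2.2 -32.8 156.3] r 159.7 select -0.207 shift -0.014 toolz tilt [-0.     0.204 -0.979] F [ 0.1 -0.   8.5] t 29.8
[(0.9, array([296.1, 224.6,  19. ,  42.1]))]
-0.205 [(-0.25, [[308.4, 204.2], [308.2, 196.1]]), (-0.12, [[302.4, 209.6], [301.4, 202.1]]), (0, [[296.8, 215.7], [295.0, 209.0]]), (0.12, [[291.4, 222.7], [288.8, 216.8]]), (0.25, [[285.7, 231.1], [282.3, 226.4]])]
```

Out of sixth and in neutral on the right side. Now I swing to the middle, release and lift.

Request:
{"fn": "play_rows", "kwargs": {"deltas": [[1, -16.3, 0.4, -3, 0, 0, 0.7], [1, -16.3, 0.4, -3, 0, 0, 0.7], [0, -16.3, 0.4, -3, 0, 0, 0.7], [0, -14.8, 0.4, -2.8, 0, 0, 0.7], [0, 0, 0, 0, 0, 0, 0.7], [0, 0, 0, 0, 0, 0, 0.7]]}}

```text
time: 30.65
position: [514.1, -18.1, 351.9]
tcp_rot: [0.999, -0.05, 0.0, 0.001]
ft_force: [-1.2, -0.1, 8.1]
gripper_width: 0.491
grip_force: 68.6
```

```bash
python3 -c "
from h import *
lever();where();go([515,-18.5,420])" | sed -n '1,3p;6,9p'
```

```text
knob rel pivot [-9.000e-01  1.000e-01  1.599e+02] r 159.9 select 0.0 shift -0.005 toolz tilt [ 0.    -0.002 -1.   ] F [-1.2 -0.2  8.1] t 30.65
[(0.84, array([310.4, 229.7,  19.3,  32.4])), (0.67, array([481.2, 306.1,  43.3,  47.1]))]
-0.205 [(-0.25, [[308.4, 204.2], [308.2, 196.1]]), (-0.12, [[302.4, 209.6], [301.4, 202.1]]), (0, [[296.8, 215.7], [295.0, 209.0]]), (0.12, [[291.4, 222.7], [288.8, 216.8]]), (0.25, [[285.7, 231.1], [282.3, 226.4]])]
pos [514.1 -18.3 351.9] f [-1.2  0.3  7.9] w 0.488 t 30.75
shift now-axes [  0.9   0.2 -68.1] in final axes [  0.9   0.1 -68.1] turn [ 0.08 -0.02  0.01]
```

Request:
{"fn": "play_rows", "kwargs": {"deltas": [[0, 0, 0, 0, 0, 0, 0.4], [0, 0, 0, 0, 0, 0, 0], [0, 0, 0, 0, 0, 0, 0], [0, 0, 0, 0, 0, 0, 0], [0, 0, -18, 0, 0, 0, 0], [0, 0, -30, 0, 0, 0, 0], [0, 0, -20, 0, 0, 0, 0], [0, 0, 0, 0, 0, 0, 0]]}}

```text
time: 31.75
position: [513.5, -18.4, 420.3]
tcp_rot: [0.999, -0.05, 0.001, 0.0]
ft_force: [1.0, 0.1, -0.9]
gripper_width: 0.999
grip_force: 0.0
```

```bash
python3 -c "
from h import *
where();go([613.5,-2,305]);capcheck([(0,0)])" | sed -n '1,2p;4p;6,40p'
```

```text
[(0.65, array([300.6, 276.9, 117.5, 135.3])), (0.64, array([310.7, 228.8,  24. ,  38.8]))]
cap [319.1 257. ] [313 250  12  13  66]
0 [(-0.25, [[321.7, 210.2], [323.2, 202.9]]), (-0.12, [[316.0, 216.0], [316.9, 209.3]]), (0, [[310.6, 222.2], [310.7, 216.3]]), (0.12, [[305.1, 229.3], [304.4, 224.3]]), (0.25, [[299.1, 237.7], [297.6, 233.9]])]
pos [512.9 -18.2 418.1] f [-0.2  0.  -0.6] w 0.999 t 31.85
shift now-axes [ 98.6 -26.2 113. ] in final axes [ 98.4 -26.2 113.1] turn [-0.01  0.08 -0.01]
0 0 ball [310.6 222.2] cap [310.7 216.6]
white bits
 #################
#########...#####
#######.#....####
######..#......##
..###..##.##....#
..##......##.....
..##.##.....###..
..####..#...###..
..####.##..###...
..#######.####...
....########.....
.......##........
.................
.................
.................
.................
................. 
origin 303 209
[(0.81, array([309.4, 229.4,  22.2,  38.6]))]
```

The cap's centre at (311,215.5) matches neutral (310.7,216.5). I press the red button again.

Request:
{"fn": "play_rows", "kwargs": {"deltas": [[10, -2.7, 0, 0, 0, 0, 0.5], [30, -8, 0, 0, 0, 0, 1], [30, -8, 0, 0, 0, 0, 1], [28.6, -7.5, 0, 0, 0, 0, 1], [0, 0, 30, 0, 0, 0, 1], [0, 0, 40, 0, 0, 0, 1], [0, 0, 30, 0, 0, 0, 1], [0, 0, 10, 0, 0, 0, 1], [0, 0, 3, 0, 0, 0, 1], [0, 0, 0, 0, 0, 0, 1]]}}

```text
time: 33.2
position: [614.4, -2.1, 306.8]
tcp_rot: [0.999, -0.05, 0.001, 0.0]
ft_force: [-0.0, 0.4, -0.2]
gripper_width: 0.0
grip_force: 0.0
```

Request:
{"fn": "play_rows", "kwargs": {"deltas": [[0, 0, 2, 0, 0, 0, 1], [0, 0, 2, 0, 0, 0, 1], [0, 0, 2, 0, 0, 0, 1], [0, 0, 1, 0, 0, 0, 1], [0, 0, 0, 0, 0, 0, 1]]}}

```text
time: 33.83
position: [614.4, -2.1, 299.5]
tcp_rot: [0.999, -0.05, 0.001, 0.0]
ft_force: [3.5, -0.0, 4.7]
gripper_width: -0.003
grip_force: 2.2
```

Request:
{"fn": "play_rows", "kwargs": {"deltas": [[0, 0, 2, 0, 0, 0, 1], [0, 0, 2, 0, 0, 0, 1], [0, 0, 1, 0, 0, 0, 1], [0, 0, 0, 0, 0, 0, 1], [0, 0, 0, 0, 0, 0, 1]]}}

```text
time: 34.45
position: [614.1, -2.0, 298.9]
tcp_rot: [0.999, -0.05, 0.002, 0.0]
ft_force: [-5.2, -0.1, 29.4]
gripper_width: -0.002
grip_force: 14.7
```

Request:
{"fn": "play_rows", "kwargs": {"deltas": [[0, 0, -5, 0, 0, 0, 1], [0, 0, -15, 0, 0, 0, 1], [0, 0, -40, 0, 0, 0, 1], [0, 0, -45, 0, 0, 0, 1], [0, 0, -20, 0, 0, 0, 1], [0, 0, 0, 0, 0, 0, 1]]}}

```text
time: 35.2
position: [613.8, -2.0, 420.2]
tcp_rot: [0.999, -0.05, 0.0, 0.0]
ft_force: [0.0, -0.5, -1.1]
gripper_width: -0.002
grip_force: 0.0
```

```bash
python3 -c "
from h import *
where();capcheck([(0,0)]);print(manip.get_obs()['ft_force'])" | sed -n '1,2p;6,40p'
```

```text
[(0.45, array([318.8, 221.2,   7. ,  16.5]))]
-0.205 [(-0.25, [[308.4, 204.2], [308.2, 196.1]]), (-0.12, [[302.4, 209.6], [301.4, 202.1]]), (0, [[296.8, 215.7], [295.0, 209.0]]), (0.12, [[291.4, 222.7], [288.8, 216.8]]), (0.25, [[285.7, 231.1], [282.3, 226.4]])]
white bits
 .............####
.............####
.............####
..............###
................#
.................
.................
.................
.................
.................
.................
.................
.................
.................
.................
.................
................. 
origin 303 209
[(0.5, array([317.4, 220.4,   6.3,  13.9]))]
[ 0.69525704 -0.45283068  1.1398135 ]
```

```bash
python3 -c "
from rig import manip
print(manip.close_job())"
```

```text
the job is handed in; nothing more can be done
None
```

The job is handed in at about 35 s of the 64 s allowed: red pressed fully, first gear, sixth gear, lever released in neutral, red pressed fully again. I judged gears and neutral from camera and force readings, could not see the lever after the last press, and first gear was entered twice because the lever slipped back home when I let go partway out.

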